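# Rock the angle gauge on the bare machine foot to the marked slope and hold it

## Task

The coffee machine's new feet are being trial-fitted, each a domed, springy rubber stud on a wooden block, and one of the two is covered by an upturned steel cup. Take the angle gauge by its black handle off the plywood, stand it upright with the middle of its base on the uncovered stud, then, keeping it on the stud, rock it sideways until its swinging pointer settles on the brass index tab. Press gently enough that the stud gives but does not bottom out, leave the cup and everything else where it is, and finish while still holding the gauge there.

Things in the scene. Friction and masses are not known exactly. Their poses are not given: they have to be found in the camera images.
- gauge: Angle gauge: an upright aluminium frame with a white dial plate, 0.3 to 0.45 kg, overall 44 x 140 x 182 mm (x, y, z). Origin: centre of the underside of its flat base; z up, x out of the dial's front, y along the base. Base plate 44 (x) x 140 (y) x 10 mm; the frame above it is 134 mm wide (y) and 14 mm thick (x). On top the black handle: a fin 14 mm thick (x), 60 mm long (y), from 140 to 182 mm above the underside. At the start it stands upright on the plywood.
- gauge_grip (a point): Middle of the gauge's black handle fin, 162 mm above the underside of its base.
- pointer (a joint): The steel pointer hanging freely from a pivot 122 mm above the gauge's underside, in front of the dial; it swings about the gauge's x axis and stays plumb, settling about 1 s after a movement. Value (rad): its angle in the gauge, 0 when it points at the middle of the base, positive when its tip is towards the gauge's +y. To raise it by an angle, turn the gauge by minus that angle about its own x axis.
- index (a joint): The brass index tab (12 mm wide, 12 mm tall) on the dial's lower rim, preset and stiff. Value (rad): its angle about the same pivot and with the same sign as the pointer's; between 0.2 and 0.38.
- pointer_tip (a point): Tip of the pointer, 95 mm from its pivot.
- index_mark (a point): Middle of the upper edge of the brass index tab, where the pointer tip must come, 95 mm from the pivot.
- offcut: Plywood offcut, 90 x 160 x 18 mm, fixed flat on the counter; the gauge starts on it. Origin: centre of its underside.
- block1: Fixed wooden block 90 x 90 x 40 mm carrying stud 1. Origin: centre of its underside.
- block2: Fixed wooden block 90 x 90 x 40 mm carrying stud 2, the same as the other.
- stud1 (a joint): How far (m) the rubber stud on block 1 is pressed straight down: 0 free, 0.012 bottomed; springs back with about 500 N/m.
- stud2 (a joint): How far (m) the rubber stud on block 2 is pressed straight down: 0 free, 0.012 bottomed; springs back with about 500 N/m.
- stud1_top (a point): Crown of stud 1: a 24 mm thick rubber stud with a half-ball top of 12 mm radius, standing 34 mm above the middle of its block (74 mm above the counter) when free.
- stud2_top (a point): Crown of stud 2, the same as stud 1.
- cup: Steel cup, 60 mm across the rim and 70 mm high, upside down over one of the two studs, resting on the block. Origin: centre of its lower rim.
- gasket: Black eight-sided rubber ring, about 68 mm outside, 52 mm inside, 7 mm high, fixed on the block round the uncovered stud. Origin: centre of its underside.
- tamper: Bystander: steel coffee tamper, 56 mm across and 87 mm tall, standing between the blocks. Origin: centre of its underside.
- wrench: Bystander: wrench, 180 mm long, lying flat between the plywood and the blocks, long axis x. Origin: below its middle.
- jar: Bystander: glass jar, 70 mm across and 100 mm tall. Origin: centre of its underside.
- papercups: Bystander: short stack of upturned paper cups, 88 mm across and 110 mm tall. Origin: centre of its underside.

How it is judged:
By the outcome, as a careful person would: the job done as asked, in the order asked, and still so for the second after the job is handed in, while the arm keeps its last pose, push and grip.
It also fails if it takes over 54 s, if anything falls off the work surface, if the arm or the gripper's body presses on something with over 40 N, if the wrist force passes 120 N, or if a joint passes its speed limit or range.

## Robot

A 6-joint arm with a two-finger parallel gripper is mounted at the origin on the work surface. World frame = base frame: x ahead of the robot, y to its left, z up, the work surface at z = 0. Lengths are in mm, angles in rad, forces in N, time in s.
With the tool pointing down it reaches from about 350 to 725 mm from the base axis. Payload 4.3 kg.
Tool frame: the origin (TCP) lies at the very end of the fingers, on their centre line; the grasp point (between the pads) lies manip.tcp_to_grasp behind it (manip.tcp_to_grasp is the distance from the TCP to the grasp point, in mm); z points along the fingers, y is the line along which they close (so a half turn about z gives the same grasp; the last joint's range is limited). The gripper opens to 85 mm and grips with 20 to 120 N. Pads are 22 mm wide; open, the fingers measure 114 mm over their backs; the gripper's body (76 mm by 85 mm) begins 54 mm behind the grasp point. The pads swing forward as they close: fully open they stand 13 mm farther back than shut.
Start: joints at [1.016, 0.377, 0.081, 1.274, 0, 1.46], TCP at [247.421, 519.085, 231.329] pointing down, gripper open.
Joint ranges: [-2.72, 2.72], [-0.84, 1.66], [-1.02, 1.22], [-1.77, 2.12], [-1.37, 1.28], [-3.14, 3.14]. Speed limits (rad/s): [2.57, 2.57, 3.14, 3.14, 3.14, 3.14].

## Interface

Orientations are given as a unit quaternion [w, x, y, z].
In Python, from rig import monitor, eyes, workorder, manip gives the robot as it stands.
- The arm moves only by the tool jog_arm, never from a script. Its argument "motion" is a list that holds one entry, the list of rows, each a list of 7 numbers: the turn, a rotation vector about the tool's x, y, z each as a share of 5 degrees, from -1 to 1, then the shift along the tool's x, y, z each as a share of 0.02 m, from -1 to 1, then the gripper's target within -1 to 1 (fully open at 1, half-way at 0, shut at -1). A call has 1 to 20 rows; each row shifts and turns the commanded pose from where the row before left it, along the tool's axes as they then stand; what a row does not reach is not made up. A row lasts 1/10 s, in which the tool goes at most 50 mm and 8.59 degrees, less where a joint would pass 70% of its speed; a pose out of reach is approached as far as the arm can. A call with a number of a shift or a turn outside -1 to 1 is refused whole. A call with a gripper value outside its range is refused whole. The fingers move at their own pace and stop on an object; "grip_force" is the grip in N (left out, the last holds). Time passes only in rows, so rows that do not move let the fingers close. It gives the time, the measured TCP pose, the force, the opening and the grip force at its end, in the units of the state.
- monitor.state(): the state, without advancing time (a new reading comes with each control period).
- eyes.capture(name): name is "scene" or "top" or "wrist"; returns a dict with "image" (384x512x3 uint8, red, green, blue), "intrinsics" (3x3 intrinsics, pixels), "world_to_cam" (4x4, takes a point from world to camera coordinates); the wrist camera has in their place "T_tool_cam" (4x4, takes a point from camera to tool coordinates, whose origin is the TCP and whose axes are the flange's). Camera axes: x right, y down, z forward; pixel columns grow to the right and rows downward; lengths in mm; the calibration is good to about 2 mm. A picture is of the moment at which its call begins: read the wrist's pose just before it. There is no depth.
- workorder.job_done(): hands the job in; it is judged then, once.
The state is a dict: "clock": time; "joints": joint angles; "dq": joint speeds; "effort": joint torques, N m; "ee_pos": TCP position; "tool_rot": TCP orientation; "force": force on the tool from outside, world axes, zero at the start; "moment": the same for the moment, N m; "finger_gap": finger opening in mm; "grasp_force": force on a finger pad.
Only numpy, scipy, OpenCV 4.12 (cv2) and the standard library are available. Lean on these libraries where they do the work, as an engineer would, in place of code of your own. Each camera call takes 0.05 s, during which the arm holds its last target. There are 200 camera calls.

## Working session

There is one attempt and no reset: what is moved stays moved. The work goes in short steps, Python scripts to look and compute and a tool call to move; the robot and the scene stay as the last step left them, time stands still between calls to the robot, and variables do not carry over. Pictures are saved under pics/ and viewed, at most 10 in all, crops included, and the job is handed in when it is done.

Besides the shell and the picture viewer there is one more tool, called after "Call:" in YAML: its name, and indented under it one key for each argument. jog_arm: Moves the arm, as the interface text tells. Shift numbers are shares of 0.02 m and turn numbers shares of 5 degrees, none past 1 either way. Its arguments: {"type":"object","properties":{"motion":{"type":"array","items":{"type":"array","items":{"type":"array","items":{"type":"number"}}}},"grip_force":{"type":"number"}},"required":["motion"]}

```bash
mkdir -p pics; cat > h.py <<'E'
import numpy as np, cv2, pickle
from rig import monitor, eyes, workorder, manip
def snap(n,name):
    s=monitor.state(); c=eyes.capture(n); cv2.imwrite(f'pics/{name}.png',c['image'][:,:,::-1]); pickle.dump((s,{k:np.array(v) for k,v in c.items()}),open(f'{name}.pkl','wb')); return s,c
def Rq(q):
    from scipy.spatial.transform import Rotation as R
    return R.from_quat([q[1],q[2],q[3],q[0]]).as_matrix()
def w2c(name):
    s,c=pickle.load(open(f'{name}.pkl','rb'))
    if 'world_to_cam' in c: return c['intrinsics'],c['world_to_cam']
    T=np.eye(4);T[:3,:3]=Rq(s['tool_rot']);T[:3,3]=s['ee_pos']
    return c['intrinsics'],np.linalg.inv(T@c['T_tool_cam'])
def atz(name,px,z):
    K,M=w2c(name); d=M[:3,:3].T@np.linalg.inv(K)@[px[0],px[1],1]; o=-M[:3,:3].T@M[:3,3]
    return o+d*(z-o[2])/d[2]
def proj(name,p):
    K,M=w2c(name); q=K@(M[:3,:3]@np.array(p)+M[:3,3]); return q[:2]/q[2]
E
python3 - <<'E'
from h import *
for n in ['scene','top']: snap(n,n+'0')
a=[cv2.imread(f'pics/{n}0.png') for n in ['scene','top']]
for n,i in zip(['scene','top'],a): cv2.imwrite(f'pics/{n}0b.png',cv2.resize(i,(800,600)))
print(manip.tcp_to_grasp, monitor.state())
for n in ['scene0','top0']:
    K,M=w2c(n); print(K[0,0],-M[:3,:3].T@M[:3,3],M[:3,:3].round(2).tolist())
E
```

```text
18.700000000000003 {'clock': 0.1, 'joints': array([1.01570843e+00, 3.78001614e-01, 7.98204579e-02, 1.27440165e+00,
       3.10702605e-06, 1.46050353e+00]), 'dq': array([ 0.00124941, -0.00196036,  0.00222964, -0.00088333,  0.00043411,
       -0.0008639 ]), 'effort': array([ 1.88834631e-03, -4.64692068e+01,  2.70582229e+01,  1.19692320e-02,
       -7.41016447e-05,  2.76979101e-06]), 'ee_pos': array([247.09971827, 518.57750004, 230.47128584]), 'tool_rot': array([-2.93188413e-04,  2.20568672e-01,  9.75371039e-01, -8.43752233e-04]), 'force': array([ 0.38953648,  0.42980365, -0.45420285]), 'moment': array([0.01125704, 0.01794648, 0.01862565]), 'grasp_force': 0.0, 'finger_gap': 85.55672692826438}
394.206148219798 [1238.07764502 -213.89688183  798.00514721] [[0.29, 0.96, 0.0], [0.68, -0.21, -0.7], [-0.67, 0.21, -0.71]]
440.7042052185413 [ 414.90690854  -43.04742075 1209.33683633] [[0.02, -1.0, -0.01], [-0.99, -0.02, -0.17], [0.17, 0.01, -0.99]]
```

View pics/scene0b.png

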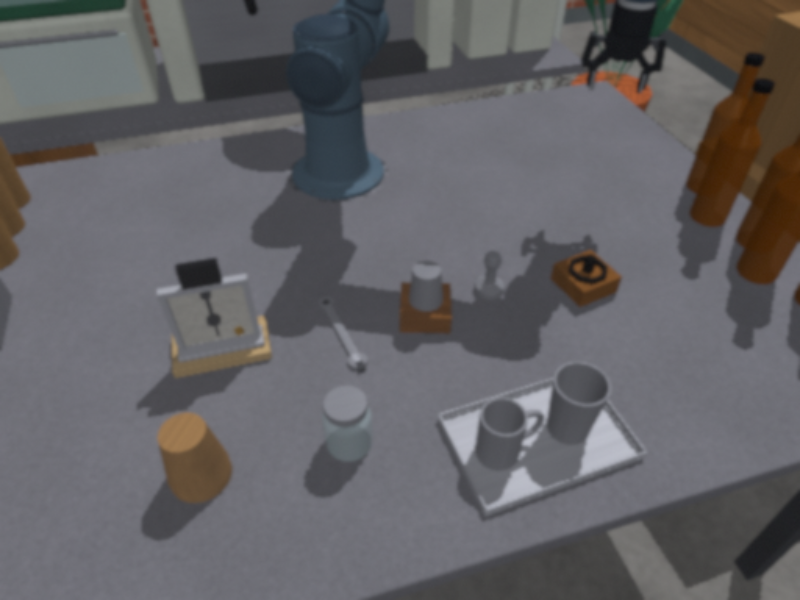

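View pics/top0b.png

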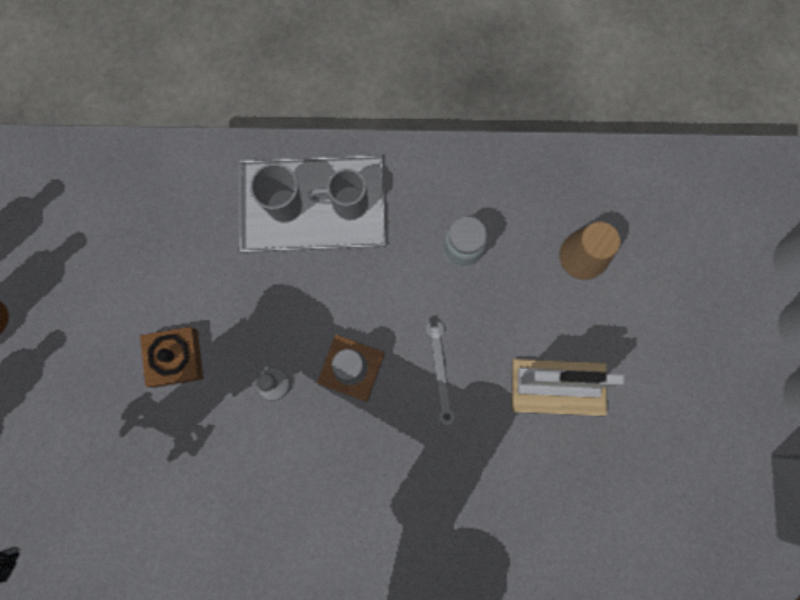

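Scene view: gauge at left (handle (199,273), brass tab on its +y side at (239,330)), cup on the middle block (426,285), free stud at (588,267). Top view: fin centre (583,377), free stud crown (166,355), block about (171,357).

```bash
python3 - <<'E'
from h import *
f=1.5625; g=f; g=800/512
T=lambda p,z:print(p,z,atz('top0',(p[0]/g,p[1]/g),z).round(1))
S=lambda p,z:print('S',p,z,atz('scene0',(p[0]/g,p[1]/g),z).round(1))
T((562,377),182);T((606,378),182);T((166,355),74)
for p in [(141,334),(194,328),(201,379),(147,387)]:T(p,40)
for p in [(514,360),(607,363),(607,416),(513,413)]:T(p,18)
T((269,379),87);T((347,364),110);T((436,327),8);T((446,418),8)
S((588,258),74)
S((199,263),182); S((177,266),182);S((218,261),182)
for p in [(160,290),(247,277)]:S(p,140)
# K check: tool
s,_=pickle.load(open('top0.pkl','rb')); print(Rq(s['tool_rot']).round(2))
E
```

```text
(562, 377) 182 [ 481.3 -279.3  182. ]
(606, 378) 182 [ 481.  -344.4  182. ]
(166, 355) 74 [512.5 349.4  74. ]
(141, 334) 40 [550.7 406.9  40. ]
(194, 328) 40 [562.7 316.4  40. ]
(201, 379) 40 [475.8 298.6  40. ]
(147, 387) 40 [460.6 389.4  40. ]
(514, 360) 18 [ 519.7 -234.9   18. ]
(607, 363) 18 [ 517.4 -395.    18. ]
(607, 416) 18 [ 427.1 -392.1   18. ]
(513, 413) 18 [ 429.2 -232.4   18. ]
(269, 379) 87 [475.4 174.1  87. ]
(347, 364) 110 [500.3  46.1 110. ]
(436, 327) 8 [ 576.1 -100.2    8. ]
(446, 418) 8 [ 418.6 -118.9    8. ]
S (588, 258) 74 [522.3 350.7  74. ]
S (199, 263) 182 [ 465.5 -305.7  182. ]
S (177, 266) 182 [ 462.8 -338.   182. ]
S (218, 261) 182 [ 469.2 -277.6  182. ]
S (160, 290) 140 [ 460.5 -374.2  140. ]
S (247, 277) 140 [ 469.9 -241.4  140. ]
[[-0.9   0.43 -0.  ]
 [ 0.43  0.9  -0.  ]
 [ 0.   -0.   -1.  ]]
```

```bash
python3 - <<'E'
from h import *
g=800/512
for p in [(562,377),(606,378)]: print(atz('top0',(p[0]/g,p[1]/g),200).round(1))
for p in [(177,266),(218,261)]: print('S',atz('scene0',(p[0]/g,p[1]/g),200).round(1))
for p in [(160,290),(247,277)]: print('S',atz('scene0',(p[0]/g,p[1]/g),158).round(1))
c=eyes.capture('wrist'); print(c['T_tool_cam'].round(2),c['intrinsics'].round(0))
E
```

```text
[ 480.1 -275.2  200. ]
[ 479.9 -339.1  200. ]
S [ 485.4 -334.4  200. ]
S [ 491.7 -275.7  200. ]
S [ 481.8 -369.8  158. ]
S [ 490.9 -240.7  158. ]
[[   0.     -0.96   -0.27   68.65]
 [   1.      0.      0.      1.06]
 [  -0.     -0.27    0.96 -143.37]
 [   0.      0.      0.      1.  ]] [[336.   0. 258.]
 [  0. 336. 198.]
 [  0.   0.   1.]]
```

Call:
jog_arm:
  motion:
    - [[0,0,1,-1,0,0,1],[0,0,1,-1,0,0,1],[0,0,1,-1,0,0,1],[0,0,1,-1,0,0,1],[0,0,1,-1,0,0,1],[0,0,1,-1,0,0,1],[0,0,1,-1,0,0,1],[0,0,1,-1,0,0,1],[0,0,1,-1,0,0,1],[0,0,1,-1,0,0,1],[0,0,1,-1,0,0,1],[0,0,1,-1,0,0,1],[0,0,0.9,-1,0,0,1],[0,0,0,-1,0.4,-0.1,1],[0,0,0,-1,0.4,-0.1,1],[0,0,0,-1,0.4,-0.1,1],[0,0,0,-1,0.4,-0.1,1],[0,0,0,-1,0.4,-0.1,1],[0,0,0,-1,0.4,-0.1,1],[0,0,0,-1,0.4,-0.1,1]]

```text
clock: 2.15
ee_pos: [443.0, 175.2, 245.1]
tool_rot: [-0.0, 0.707, 0.707, -0.0]
force: [0.5, 0.3, -0.5]
finger_gap: 85.6
grasp_force: 0.0
```

Call:
jog_arm:
  motion:
    - [[0,0,0,-1,0.4,0,1],[0,0,0,-1,0.4,0,1],[0,0,0,-1,0.4,0,1],[0,0,0,-1,0.4,0,1],[0,0,0,-1,0.4,0,1],[0,0,0,-1,0.4,0,1],[0,0,0,-1,0.4,0,1],[0,0,0,-1,0.4,0,1],[0,0,0,-1,0.4,0,1],[0,0,0,-1,0.4,0,1],[0,0,0,-1,0.4,0,1],[0,0,0,-1,0.4,0,1],[0,0,0,-1,0.4,0,1],[0,0,0,-1,0.4,0,1],[0,0,0,-1,0.4,0,1],[0,0,0,-1,0.4,0,1],[0,0,0,-1,0.4,0,1],[0,0,0,-1,0.4,0,1],[0,0,0,-1,0.4,0,1],[0,0,0,-1,0.4,0,1]]

```text
clock: 4.15
ee_pos: [603.2, -224.6, 244.8]
tool_rot: [-0.0, 0.707, 0.707, -0.0]
force: [-0.3, -0.3, 0.0]
finger_gap: 85.3
grasp_force: 0.0
```

Call:
jog_arm:
  motion:
    - [[0,0,0,-1,0.2,0,1],[0,0,0,-1,0.2,0,1],[0,0,0,-1,0.2,0,1],[0,0,0,-0.6,0,0,1],[0,0,0,0,0,0,1],[0,0,0,0,0,0,1]]

```text
clock: 4.75
ee_pos: [614.9, -295.4, 245.0]
tool_rot: [-0.0, 0.707, 0.707, 0.0]
force: [0.3, 0.9, 0.8]
finger_gap: 85.3
grasp_force: 0.0
```

```bash
python3 - <<'E'
from h import *
s,c=snap('wrist','w1'); print(s['ee_pos'],s['tool_rot'],np.abs(s['dq']).max())
cv2.imwrite('pics/w1b.png',cv2.resize(c['image'][:,:,::-1],(800,600),interpolation=cv2.INTER_CUBIC))
E
```

```text
[ 614.93698605 -295.38078554  245.03523993] [-4.74469662e-04  7.07045773e-01  7.07167603e-01  1.78429948e-04] 0.015606568872114096
```

View pics/w1b.png

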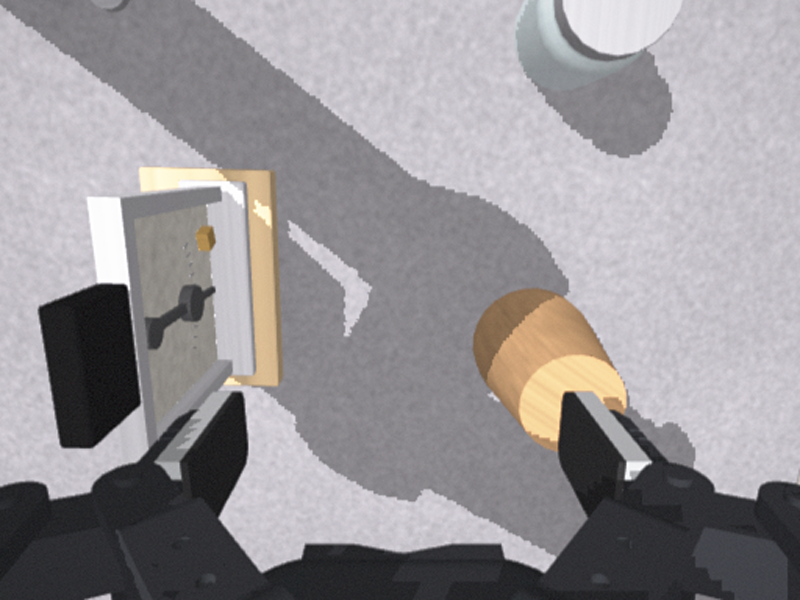

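Gauge close up: fin top back edge (39,308)–(62,446), front corner (95,447); frame top corners (122,197),(89,197); base front edge (245,182)–(255,375); brass tab around (205,238); pointer pivot hub (191,301), its tip (213,290).

```bash
cat > fit.py <<'E'
from h import *
from scipy.optimize import least_squares
g=800/512
def G2W(q,p):
    c,s=np.cos(q[2]),np.sin(q[2]); return np.array([q[0]+c*p[0]-s*p[1],q[1]+s*p[0]+c*p[1],18+p[2]])
P=[((-7,30,182),(39,308)),((-7,-30,182),(62,446)),((7,-30,182),(95,447)),((7,67,140),(122,197)),((-7,67,140),(89,197)),((22,70,0),(245,182)),((22,-70,0),(255,375))]
def res(q): return np.concatenate([proj('w1',G2W(q,p))*g-u for p,u in P])
r=least_squares(res,[483,-306,0]);print(r.x,r.fun.reshape(-1,2).round(1).tolist())
q=r.x
for off in (7,10,13):
  print(off,'pivot',(proj('w1',G2W(q,(off,0,122)))*g).round(), 'tip0',(proj('w1',G2W(q,(off,0,27)))*g).round())
  for a in (.2,.26,.32,.38): print('  idx',a,(proj('w1',G2W(q,(off,95*np.sin(a),122-95*np.cos(a))))*g).round(1))
I=cv2.imread('pics/w1.png').astype(int); b,gg,rr=I[...,0],I[...,1],I[...,2]
m=(rr>b+50); m[:, :]&=True; ys,xs=np.nonzero(m[140:165,120:142]); print(len(xs),(xs.mean()+120)*g,(ys.mean()+140)*g)
cv2.imwrite('pics/w1c.png',cv2.resize(I[105:265,15:190].astype(np.uint8),None,fx=3.7,fy=3.7,interpolation=cv2.INTER_CUBIC))
E
python3 fit.py
```

```text
[ 4.84797995e+02 -3.07436155e+02 -2.86316632e-02] [[-1.9, -2.8], [-1.6, 2.9], [0.3, 2.8], [-0.2, 0.8], [0.2, -0.1], [3.4, -0.8], [2.5, -3.9]]
7 pivot [156. 333.] tip0 [220. 289.]
  idx 0.2 [217.  261.6]
  idx 0.26 [215.8 253.6]
  idx 0.32 [214.4 245.7]
  idx 0.38 [212.8 237.9]
10 pivot [162. 333.] tip0 [224. 289.]
  idx 0.2 [221.6 261.8]
  idx 0.26 [220.4 253.8]
  idx 0.32 [219.  245.8]
  idx 0.38 [217.5 238. ]
13 pivot [168. 333.] tip0 [229. 289.]
  idx 0.2 [226.2 261.9]
  idx 0.26 [225.  253.9]
  idx 0.32 [223.7 246. ]
  idx 0.38 [222.2 238.1]
155 204.41532258064515 237.7217741935484
```

View pics/w1c.png

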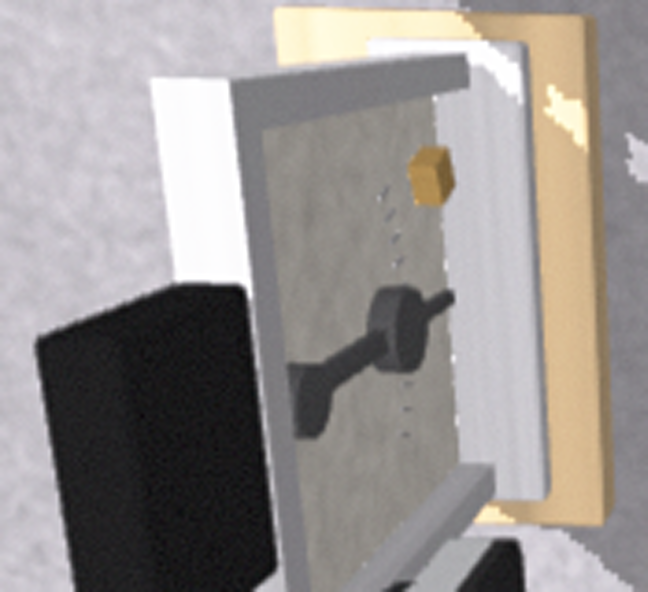

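Call:
jog_arm:
  motion:
    - [[0,0,0,-0.1,-0.93,0,1],[0,0,0,-0.1,-0.93,0,1],[0,0,0,-0.1,-0.93,0,1],[0,0,0,-0.1,-0.93,0,1],[0,0,0,-0.1,-0.93,0,1],[0,0,0,-0.1,-0.93,0,1],[0,0,0,0,-0.93,0,1],[0,0,0.33,0,0,0,1],[0,0,0,0,0,0,1],[0,0,0,0,0,0.5,1],[0,0,0,0,0,0.5,1]]

```text
clock: 5.9
ee_pos: [485.9, -307.7, 224.5]
tool_rot: [0.0, 0.717, 0.697, 0.0]
force: [0.0, 0.4, -0.5]
finger_gap: 85.4
grasp_force: 0.0
```

```bash
python3 - <<'E'
from h import *
s,c=snap('wrist','w2'); print(s['ee_pos'],s['tool_rot'])
# expected fin centre/ends in this view
from numpy import cos,sin
for y in (-30,0,30):
  for x in (-7,7):
    print(x,y,(proj('w2',(484.8+cos(-.029)*x-sin(-.029)*y,-307.4+sin(-.029)*x+cos(-.029)*y,200))*1.5625).round())
cv2.imwrite('pics/w2b.png',cv2.resize(c['image'][:,:,::-1],(800,600),interpolation=cv2.INTER_CUBIC))
E
```

```text
[ 485.91150733 -307.7381906   224.54184176] [3.69639861e-04 7.16766788e-01 6.97312837e-01 2.05591893e-04]
-7 -30 [380. 449.]
7 -30 [419. 449.]
-7 0 [379. 371.]
7 0 [420. 371.]
-7 30 [379. 286.]
7 30 [421. 286.]
```

View pics/w2b.png

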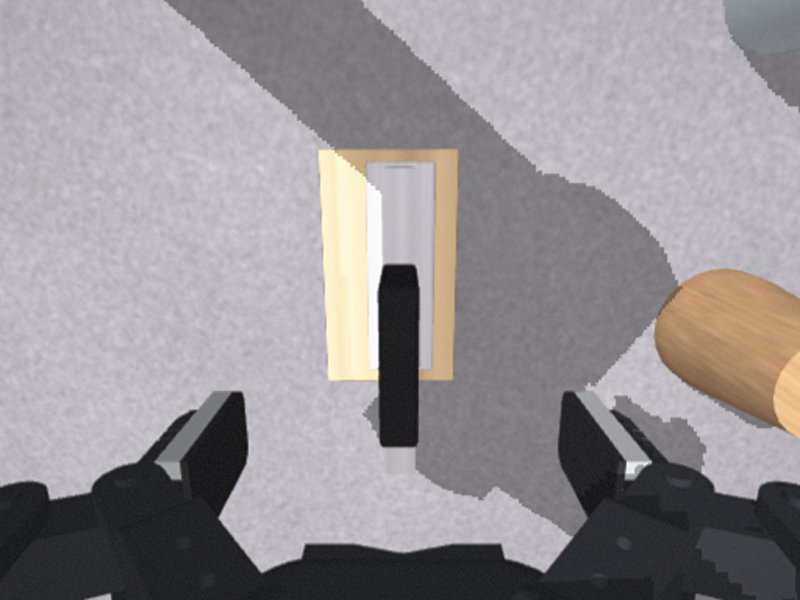

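The fin top spans (379–418, 290–446), as predicted: aligned and centred between the pads. I'll descend and grip.

Call:
jog_arm:
  motion:
    - [[0,0,0,0,-0.04,0.8,1],[0,0,0,0,0,0.8,1],[0,0,0,0,0,0.7,1],[0,0,0,0,0,0.5,1],[0,0,0,0,0,0.3,0],[0,0,0,0,0,0,-1],[0,0,0,0,0,0,-1],[0,0,0,0,0,0,-1],[0,0,0,0,0,0,-1],[0,0,0,0,0,0,-1],[0,0,0,0,0,0,-1],[0,0,0,0,0,0,-1]]
  grip_force: 100

```text
clock: 7.15
ee_pos: [484.7, -308.4, 164.2]
tool_rot: [0.001, 0.717, 0.697, 0.0]
force: [-0.2, -0.6, 5.0]
finger_gap: 12.9
grasp_force: 98.7
```

Call:
jog_arm:
  motion:
    - [[0,0,0,0,0,-0.5,-1],[0,0,0,0,0,-1,-1],[0,0,0,0,0,-1,-1],[0,0,0,0,0,-1,-1],[0,0,0,0.3,0,-1,-1],[0,0,0,0.6,0,-1,-1],[0,0,0,1,0,-0.7,-1],[0,0,0,1,0,0,-1],[0,0,0,1,0,0,-1],[0,0,0,1,0,0,-1],[0,0,0,1,0,0,-1],[0,0,0,1,0,0,-1],[0,0,0,1,0,0,-1],[0,0,0,1,0,0,-1],[0,0,0,1,0,0,-1],[0,0,0,1,0,0,-1],[0,0,0,1,0,0,-1],[0,0,0,1,0,0,-1],[0,0,0,1,0,0,-1],[0,0,0,1,0,0,-1]]

```text
clock: 9.15
ee_pos: [491.4, -8.1, 286.8]
tool_rot: [-0.001, 0.717, 0.697, -0.0]
force: [0.3, 0.4, -3.0]
finger_gap: 13.1
grasp_force: 97.6
```

Call:
jog_arm:
  motion:
    - [[0,0,0,1,0.1,0,-1],[0,0,0,1,0.1,0,-1],[0,0,0,1,0.1,0,-1],[0,0,0,1,0.1,0,-1],[0,0,0,1,0.1,0,-1],[0,0,0,1,0.1,0,-1],[0,0,0,1,0,0,-1],[0,0,0,1,0,0,-1],[0,0,0,0.8,0,0,-1],[0,0,0,0.6,0,0,-1],[0,0,0,0.3,0,0,-1],[0,0,0,0.1,0,0,-1],[0,0,0,0,0,0,-1]]

```text
clock: 10.45
ee_pos: [510.2, 185.4, 287.3]
tool_rot: [0.0, 0.717, 0.697, -0.0]
force: [0.6, -0.8, -3.9]
finger_gap: 13.1
grasp_force: 97.6
```

```bash
python3 - <<'E'
from h import *
s,c=snap('wrist','w3'); print(s['ee_pos'],s['tool_rot'],s['force'],s['moment'],s['finger_gap'])
cv2.imwrite('pics/w3b.png',cv2.resize(c['image'][:,:,::-1],(800,600),interpolation=cv2.INTER_CUBIC))
print((proj('w3',(512,351,74))*1.5625).round())
E
```

```text
[510.21854731 185.38320713 287.25287716] [ 8.04492590e-05  7.17177615e-01  6.96890401e-01 -1.73646877e-04] [ 0.63499543 -0.78342973 -3.87836806] [-0.03300382 -0.03220338 -0.01892602] 13.108165096196394
[398.  -2.]
```

View pics/w3b.png

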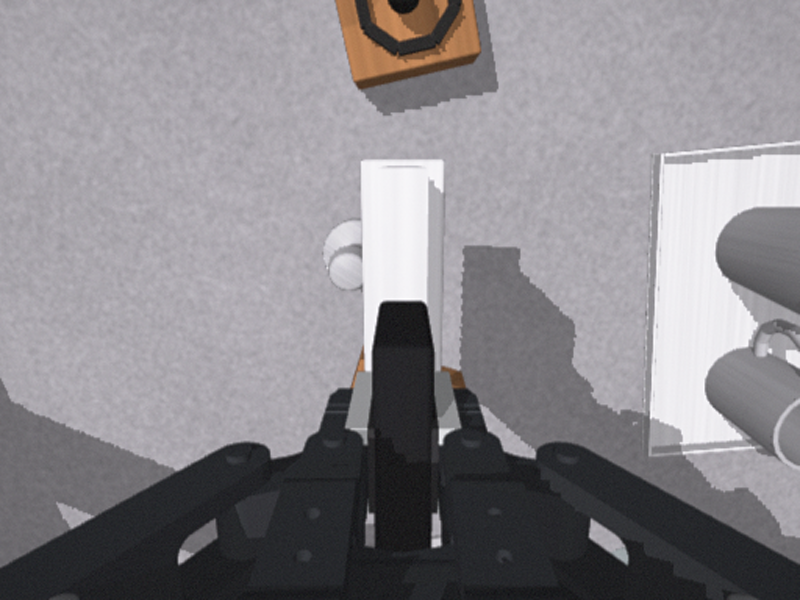

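Stud crown near (404,2), block corners (356,85) and (480,57); the gauge's base end edge shows at (361,160)–(443,160).

```bash
python3 - <<'E'
from h import *
g=1.5625
A=lambda p,z:print(p,z,atz('w3',(p[0]/g,p[1]/g),z).round(1))
A((404,2),74);A((404,10),68)
for p in [(356,80),(480,50)]:A(p,40)
zb=287.25-146.2; print('base z',zb)
A((361,160),zb+10);A((443,160),zb+10)
# block centre from two near corners
a=atz('w3',(356/g,80/g),40);b=atz('w3',(480/g,50/g),40);d=(b-a)/np.linalg.norm(b-a);n=np.array([-d[1],d[0],0]);print(np.linalg.norm(b-a),(a+b)/2+45*n)
E
```

```text
(404, 2) 74 [515.5 348.6  74. ]
(404, 10) 68 [515.4 345.7  68. ]
(356, 80) 40 [481.4 310.5  40. ]
(480, 50) 40 [566.6 327.   40. ]
base z 141.05
(361, 160) 151.05 [490.7 256.6 151. ]
(443, 160) 151.05 [532.7 255.4 151. ]
86.80783236612153 [515.47489429 362.89441315  40.        ]
```

Call:
jog_arm:
  motion:
    - [[0,0,0,0.6,0,0,-1],[0,0,0,1,0,0,-1],[0,0,0,1,0,0,-1],[0,0,0,0.5,0,0,-1],[0,0,0,0,0,0,-1],[0,0,0,0,0,0,-1]]

```text
clock: 11.1
ee_pos: [512.0, 247.2, 287.2]
tool_rot: [0.0, 0.717, 0.697, -0.0]
force: [-0.9, -0.1, -3.4]
finger_gap: 12.9
grasp_force: 97.6
```

```bash
python3 - <<'E'
from h import *
s,c=snap('wrist','w4'); print(s['ee_pos'])
cv2.imwrite('pics/w4b.png',cv2.resize(c['image'][0:130,180:340,::-1],None,fx=5,fy=4.5 if 0 else 4.6,interpolation=cv2.INTER_CUBIC))
print(proj('w4',(514,350,74)).round(1),proj('w4',(514,350,47)).round(1))
E
```

```text
[512.00719154 247.20289959 287.21987478]
[257.   69.1] [257.   71.6]
```

View pics/w4b.png

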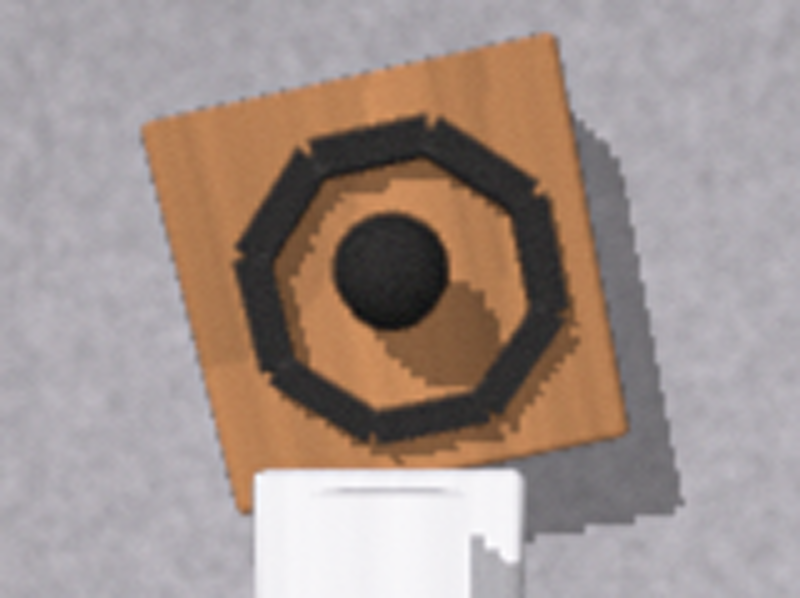

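```bash
python3 - <<'E'
from h import *
A=lambda p,z:atz('w4',(180+p[0]/5,p[1]/4.6),z).round(1)
print('stud',A((391,271),62),'gasket',A((401,279),47))
c=[A(p,40) for p in [(143,125),(553,35),(627,432),(240,510)]];print('block',c,np.mean(c,0))
print('base',A((255,470),151),A((523,470),151))
E
```

```text
stud [515.5 360.9  62. ] gasket [517.7 360.9  47. ]
block [array([464. , 396.2,  40. ]), array([550.8, 412.4,  40. ]), array([567.1, 325.8,  40. ]), array([480.1, 310. ,  40. ])] [515.5 361.1  40. ]
base [492.4 318.5 151. ] [535.4 317.3 151. ]
```

```bash
python3 - <<'E'
from h import *
for n,roi in (('top0',(195,260,80,140)),('scene0',(155,200,345,400))):
    I=cv2.imread(f'pics/{n}.png').astype(int); a=roi
    sub=I[a[0]:a[1],a[2]:a[3]]
    m=(sub[...,2]>sub[...,0]+25).astype(np.uint8); 
    cs,_=cv2.findContours(m,cv2.RETR_EXTERNAL,cv2.CHAIN_APPROX_NONE); k=max(cs,key=cv2.contourArea)
    r=cv2.minAreaRect(k); p=np.array(r[0])+[a[2],a[0]]; print(n,p,r[1],'pred',proj(n,(515.5,361,40)), proj(n,(515.5,361,74)),atz(n,p,40))
    d=(sub.sum(2)<90).astype(np.uint8); print('dark',np.argwhere(d).mean(0)+[a[0],a[2]],d.sum())
s,c=snap('top','top1'); s,c=snap('scene','sc1')
a=cv2.resize(cv2.imread('pics/top1.png')[190:270,70:170],None,fx=5,fy=5,interpolation=cv2.INTER_CUBIC)
b=cv2.resize(cv2.imread('pics/top0.png')[190:270,70:170],None,fx=5,fy=5,interpolation=cv2.INTER_CUBIC)[:, :290]
cv2.imwrite('pics/cmp.png',np.hstack([b,a]))
E
```

```text
top0 [107.61284637 228.02384949] (33.49720001220703, 35.21061325073242) pred [106.31052734 227.17780554] [101.87717152 225.96774553] [513.30825693 357.35133657  40.        ]
dark [226.99130435 108.19565217] 230
scene0 [374.60188675 176.84339523] (39.499176025390625, 31.636199951171875) pred [375.88293594 171.94379802] [378.39800979 162.94055441] [533.35940483 347.08936395  40.        ]
dark [170.37804878 375.91463415] 82
```

View pics/cmp.png

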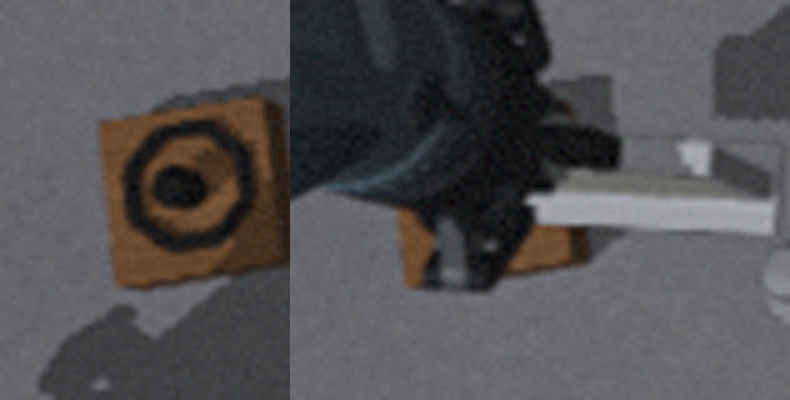

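Top crop: stud crown at about (180,187) in the left half; carried gauge's −y base end corner at (776,233) in the right half. I'll check the top camera against the known gauge pose there.

```bash
python3 - <<'E'
from h import *
th=-.029;c,s=np.cos(th),np.sin(th)
def W(p,o): return (o[0]+c*p[0]-s*p[1],o[1]+s*p[0]+c*p[1],o[2]+p[2])
o=(511.5,247.8,141)
for p in [(-22,-70,10),(-22,-70,0),(-7,-67,140),(7,-67,140)]: print(p,((proj('top1',W(p,o))-[70,190])*5+[290,0]).round(1))
for y in (354,361): print(y,((proj('top0',(515,y,68))-[70,190])*5).round(1),'gasket',((proj('top0',(515,y,47))-[70,190])*5).round(1))
for n,px in(('sc1',0),):
  I=cv2.imread('pics/sc1.png'); print([(p,proj(n,W(p,o)).round(1)) for p in [(22,70,0),(22,-70,0),(7,67,140),(7,-67,140)]])
  cv2.imwrite('pics/sc1b.png',cv2.resize(np.hstack([I[90:220,270:430],cv2.imread('pics/scene0.png')[140:200,330:410].repeat(1,0) if 0 else I[90:220,270:271]]),None,fx=4.6,fy=4.6,interpolation=cv2.INTER_CUBIC))
E
```

```text
(-22, -70, 10) [767.6 229.7]
(-22, -70, 0) [771.8 231.2]
(-7, -67, 140) [700.4 171.7]
(7, -67, 140) [703.2 138.8]
354 [176.7 182.1] gasket [190.2 185.9]
361 [163.3 181.9] gasket [177.  185.6]
[((22, 70, 0), array([372.8, 151.4])), ((22, -70, 0), array([323.7, 160.4])), ((7, 67, 140), array([380.6, 102.5])), ((7, -67, 140), array([329.3, 110.6]))]
```

Call:
jog_arm:
  motion:
    - [[0,0,0,0.6,0,0,-1],[0,0,0,1,0,0,-1],[0,0,0,1,0,0,-1],[0,0,0,1,0,0,-1],[0,0,0,1,0,0,-1],[0,0,0,0.6,0,0,-1],[0,0,0,0.28,0,0.6,-1],[0,0,0,0,0,0.8,-1],[0,0,0,0,0,0.8,-1],[0,0,0,0,0,0.4,-1],[0,0,0,0,0,0.2,-1],[0,0,0,0,0,0,-1],[0,0,0,0,0,0,-1]]

```text
clock: 12.55
ee_pos: [515.5, 357.1, 232.0]
tool_rot: [0.0, 0.717, 0.697, 0.001]
force: [-0.1, 0.6, -3.2]
finger_gap: 12.8
grasp_force: 97.5
```

```bash
python3 - <<'E'
from h import *
s,c=snap('scene','sc2'); print(s['ee_pos'])
J=lambda n,a:cv2.resize(cv2.imread(f'pics/{n}.png')[a[0]:a[1],a[2]:a[3]],None,fx=5,fy=5,interpolation=cv2.INTER_CUBIC)
A=J('sc2',(85,205,330,410)); B=J('scene0',(145,205,340,410)); 
C=np.zeros((600,750,3),np.uint8); C[:600,:400]=A; C[:300,400:750]=B
S=J('scene0',(160,240,100,170)); C[300:600,400:750]=S[:300]
cv2.imwrite('pics/t2.png',C)
th=-.029;cc,ss=np.cos(th),np.sin(th);e=s['ee_pos'];o=(e[0]-.5,e[1]+.6,e[2]-146.2)
def W(p): return (o[0]+cc*p[0]-ss*p[1],o[1]+ss*p[0]+cc*p[1],o[2]+p[2])
for p in [(22,70,0),(22,-70,0),(22,70,10),(22,-70,10),(7,67,140),(7,-67,140)]: print(p,((proj('sc2',W(p))-[330,85])*5).round(1))
for y in (354,361): print(y,[((proj('sc2',(515.5,y,z))-[340,145])*5).round(1) for z in (74,47,40)])
print('block corners',[((proj('sc2',p)-[340,145])*5).round(1) for p in [(464,396.2,40),(550.8,412.4,40),(567.1,325.8,40),(480.1,310,40)]])
E
```

```text
[515.51931009 357.08659644 232.01013179]
(22, 70, 0) [372.1 377.2]
(22, -70, 0) [143.9 420.7]
(22, 70, 10) [376.8 363.3]
(22, -70, 10) [147.2 406.8]
(7, 67, 140) [422.8 150.8]
(7, -67, 140) [186.2 190.5]
354 [array([181.,  92.]), array([171.1, 128. ]), array([168.6, 137.1])]
361 [array([192. ,  89.7]), array([182. , 125.6]), array([179.4, 134.7])]
block corners [array([189.7,  69. ]), array([289.9, 156.3]), array([168.4, 205.5]), array([ 72. , 113.4])]
```

View pics/t2.png

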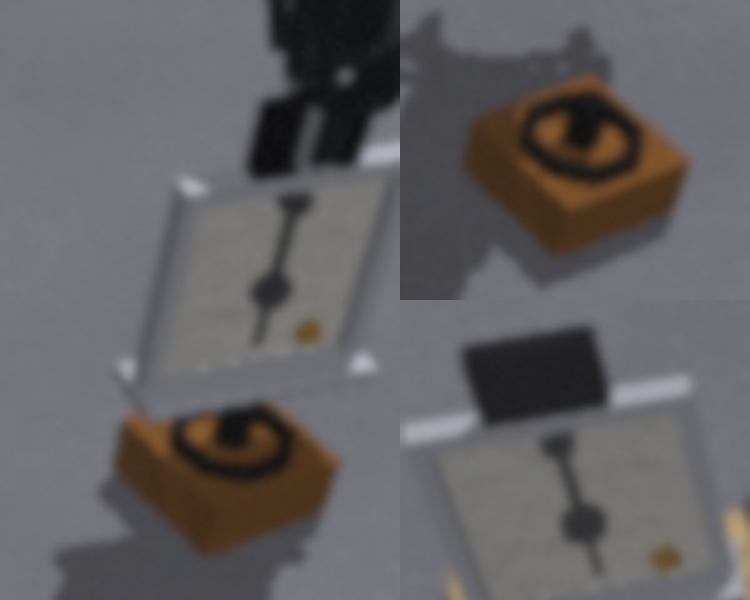

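Left panel: gauge hangs over the stud, pointer hub (295,203), tip (258,345), brass tab (307,332); gasket centre about (232,437). Centring agrees within ~3 mm; lowering gently.

Call:
jog_arm:
  motion:
    - [[0,0,0,0.05,0,0.2,-1],[0,0,0,0,0,0.2,-1],[0,0,0,0,0,0.1,-1],[0,0,0,0,0,0.1,-1],[0,0,0,0,0,0,-1],[0,0,0,0,0,0,-1],[0,0,0,0,0,0,-1]]

```text
clock: 13.3
ee_pos: [515.2, 358.1, 219.5]
tool_rot: [-0.0, 0.717, 0.697, 0.0]
force: [-0.3, -0.4, -3.8]
finger_gap: 12.6
grasp_force: 97.6
```

```bash
cat > tab.py <<'E'
from h import *
from scipy.spatial.transform import Rotation as R
def tab(n,roi):
    I=cv2.imread(f'pics/{n}.png').astype(int); a=roi; s=I[a[0]:a[1],a[2]:a[3]]
    w=np.clip(s[...,2]-s[...,0]-35,0,None); yy,xx=np.mgrid[a[0]:a[1],a[2]:a[3]]
    return np.array([(w*xx).sum(),(w*yy).sum()])/w.sum(),(w>0).sum()
E
python3 - <<'E'
from tab import *
print(monitor.state()['force'],monitor.state()['ee_pos'])
def W(o,th,p):c,s=np.cos(th),np.sin(th);return (o[0]+c*p[0]-s*p[1],o[1]+s*p[0]+c*p[1],o[2]+p[2])
# observed (full-res px): sc2 & scene0; pivot, tip from the crops; tab from colour
D={'sc2':((515,357.7,85.8),(330+295/5,85+203/5),(330+258/5,85+345/5),tab('sc2',(145,157,386,400))),
   'scene0':((484.8,-307.4,18),(100+158/5,160+143/5),(100+200/5,160+273/5),tab('scene0',(205,218,148,160)))}
for n,(o,pv,tp,tb) in D.items():
    f=lambda a,r,x=11:proj(n,W(o,-.029,(x,r*np.sin(a),122-r*np.cos(a))))
    print(n,'piv obs',pv,'pred',f(0,0).round(1),'tip obs',tp,'pred',f(0,95).round(1),'tab',tb)
    for off in (np.array(tp)-f(0,95),(np.array(tp)-f(0,95)+pv-f(0,0))/2):
        aa=np.arange(.15,.5,.002); e=[np.hypot(*(f(a,101)+off-tb[0])) for a in aa]; k=np.argmin(e); print('  angle',aa[k].round(3),'res px',e[k].round(2))
E
```

```text
[-0.29791169 -0.35445136 -3.76091172] [515.1889427  358.13942733 219.45284985]
sc2 piv obs (389.0, 125.6) pred [390.3 125.9] tip obs (381.6, 154.0) pred [382.1 154.7] tab (array([391.29949239, 150.84771574]), np.int64(14))
  angle 0.32 res px 1.6
  angle 0.332 res px 1.65
scene0 piv obs (131.6, 188.6) pred [131.5 189.7] tip obs (140.0, 214.6) pred [140.1 216.2] tab (array([152.49689441, 211.22981366]), np.int64(14))
  angle 0.33 res px 1.11
  angle 0.332 res px 1.4
```

Call:
jog_arm:
  motion:
    - [[0,0,0,0,0,0.1,-1],[0,0,0,0,0,0.05,-1],[0,0,0,0,0,0,-1],[0,0,0,0,0,0,-1],[0,0,0,0,0,0,-1]]

```text
clock: 13.8
ee_pos: [515.3, 358.2, 216.5]
tool_rot: [0.0, 0.717, 0.697, 0.0]
force: [-0.4, 0.0, -1.1]
finger_gap: 12.6
grasp_force: 97.7
```

```bash
python3 - <<'E'
from h import *
F=[]
for i in range(6): F.append(monitor.state()['force']); eyes.capture('top')
print(np.array(F).round(1).tolist(),np.mean(F,0),monitor.state()['ee_pos'])
E
```

```text
[[-0.4, 0.0, -1.1], [-0.3, -0.3, -2.5], [-0.4, 0.7, -1.4], [0.4, 0.0, -0.7], [-0.3, 0.2, -1.5], [-1.0, 0.2, -1.8]] [-0.32982775  0.12643245 -1.50915891] [515.31756316 358.18204636 216.42562755]
```

Call:
jog_arm:
  motion:
    - [[0,0,0,0,0,0.05,-1],[0,0,0,0,0,0,-1],[0,0,0,0,0,0,-1],[0,0,0,0,0,0,-1],[0,0,0,0,0,0,-1],[0,0,0,0,0,0,-1],[0,0,0,0,0,0,-1],[0,0,0,0,0,0,-1]]

```text
clock: 14.9
ee_pos: [515.3, 358.1, 215.3]
tool_rot: [0.0, 0.717, 0.697, 0.0]
force: [-0.0, -0.0, -1.3]
finger_gap: 12.8
grasp_force: 98.0
```

Call:
jog_arm:
  motion:
    - [[0,-0.24,0,0.166,0,0,-1],[0,-0.24,0,0.166,0,0,-1],[0,-0.24,0,0.166,0,0,-1],[0,-0.24,0,0.166,0,0,-1],[0,-0.24,0,0.166,0,0,-1],[0,-0.24,0,0.166,0,0,-1],[0,-0.24,0,0.166,0,0,-1],[0,-0.24,0,0.166,0,0,-1],[0,0,0,0,0,0,-1],[0,0,0,0,0,0,-1],[0,0,0,0,0,0,-1]]

```text
clock: 16.0
ee_pos: [515.6, 385.0, 213.4]
tool_rot: [0.058, 0.715, 0.695, -0.06]
force: [-1.1, 0.7, -1.4]
finger_gap: 12.6
grasp_force: 97.9
```

```bash
cat > chk.py <<'E'
from h import *
F=[]
for i in range(6): s=monitor.state(); F.append(s['force']); eyes.capture('top')
Rm=Rq(s['tool_rot']);e=s['ee_pos']; print('F',np.mean(F,0).round(2),'ee',e.round(1),'tilt',np.arctan2(-Rm[1,2],-Rm[2,2]).round(4),'C',(e+Rm@[0,0,158.2]).round(1),'base',(e+Rm@[0,0,146.2]).round(1),'x',Rm[:,1].round(3),s['clock'])
E
python3 chk.py
```

```text
F [-1.54  1.11 -1.15] ee [515.7 384.8 213.5] tilt 0.1663 C [514.9 358.6  57.5] base [514.9 360.6  69.4] x [ 1.    -0.029 -0.   ] 16.25
```

Call:
jog_arm:
  motion:
    - [[0,-0.24,0,0.165,0,0.004,-1],[0,-0.24,0,0.165,0,0.004,-1],[0,-0.24,0,0.165,0,0.004,-1],[0,-0.24,0,0.165,0,0.004,-1],[0,-0.24,0,0.165,0,0.004,-1],[0,-0.24,0,0.165,0,0.004,-1],[0,-0.24,0,0.165,0,0.004,-1],[0,-0.24,0,0.165,0,0.004,-1],[0,0,0,0,0,0,-1],[0,0,0,0,0,0,-1],[0,0,0,0,0,0,-1],[0,0,0,0,0,0,-1],[0,0,0,0,0,0,-1],[0,0,0,0,0,0,-1],[0,0,0,0,0,0,-1],[0,0,0,0,0,0,-1],[0,0,0,0,0,0,-1],[0,0,0,0,0,0,-1]]

```text
clock: 18.1
ee_pos: [516.8, 410.0, 206.5]
tool_rot: [0.116, 0.707, 0.687, -0.12]
force: [0.3, -0.4, -0.9]
finger_gap: 12.7
grasp_force: 98.0
```

```bash
python3 chk.py; python3 - <<'E'
from tab import *
s,c=snap('scene','sc3'); 
a=(90,190,340,455)
I=cv2.imread('pics/sc3.png')
# average several frames to cut noise
S=[I.astype(float)]
for i in range(3): S.append(eyes.capture('scene')['image'][:,:,::-1].astype(float))
I=np.mean(S,0).clip(0,255).astype(np.uint8); cv2.imwrite('pics/sc3m.png',I)
cv2.imwrite('pics/sc3b.png',cv2.resize(I[a[0]:a[1],a[2]:a[3]],None,fx=6.9,fy=5.9 if 0 else 6,interpolation=cv2.INTER_CUBIC))
Rm=Rq(s['tool_rot']);o=s['ee_pos']+Rm@[0.6,-.5,146.2]; G=np.c_[Rm[:,1],Rm[:,0],-Rm[:,2]]
f=lambda an,r,x=11:((proj('sc3',o+G@[x,r*np.sin(an),122-r*np.cos(an)])-[a[2],a[0]])*[6.9,6]).round(1)
print('pivot',f(0,0),{q:(f(q,95),f(q,101)) for q in (.28,.3,.32,.34,.36)})
E
```

```text
F [ 0.49 -0.88 -0.39] ee [516.8 410.  206.5] tilt 0.335 C [515.3 358.   57.1] base [515.4 361.9  68.4] x [ 1.    -0.028  0.   ] 18.35
pivot [437.4 245.2] {0.28: (array([365.5, 414.2]), array([361.3, 424.1])), 0.3: (array([369.7, 413.6]), array([365.7, 423.6])), 0.32: (array([373.8, 413. ]), array([370.1, 422.9])), 0.34: (array([378. , 412.3]), array([374.5, 422.2])), 0.36: (array([382.2, 411.6]), array([378.9, 421.4]))}
```

View pics/sc3b.png

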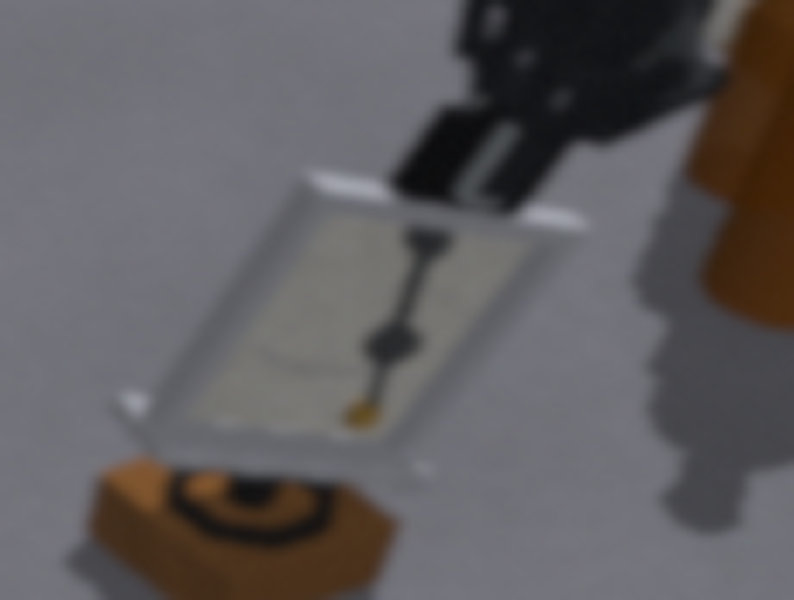

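Final tilted view: pointer hub (428,240), tip about (372,403), brass tab (362,413): pointer is on the tab. Oblique parallax matters here, so I'll make one numerical check with the wrist view.

```bash
python3 - <<'E'
from tab import *
from scipy.optimize import least_squares
q=(484.8,-307.4,-.0286);c,s=np.cos(q[2]),np.sin(q[2])
def P(p): return proj('w1',(q[0]+c*p[0]-s*p[1],q[1]+s*p[0]+c*p[1],18+p[2]))
I=cv2.imread('pics/w1.png').astype(int); m=(I[...,2]>I[...,0]+50)[138:168,118:142]; 
ys,xs=np.nonzero(m); bb=np.array([xs.min()+117.5,xs.max()+118.5,ys.min()+137.5,ys.max()+138.5]); print(bb)
tip=np.array([15+455/3.7,105+297/3.7])
for off in (3,5,7,9): print('tip pred',off,P((off,0,27)).round(1),'obs',tip.round(1))
def hull(a,x0,x1): return np.array([P((x,r*np.sin(a)+t*np.cos(a),122-r*np.cos(a)+t*np.sin(a))) for x in (x0,x1) for r in (95,107) for t in (-6,6)])
def bbx(v,db): h=hull(*v)+db; return np.array([h[:,0].min(),h[:,0].max(),h[:,1].min(),h[:,1].max()])
for db in ([0,0],[-1.5,0.3],[-1.5,1]):
    r=least_squares(lambda v:bbx(v,np.array(db))-bb,[.33,0,6],diff_step=1e-3); print(db,r.x,r.fun.round(2))
E
```

```text
[124.5 136.5 144.5 160.5]
tip pred 3 [136.9 184.7] obs [138.  185.3]
tip pred 5 [138.8 184.8] obs [138.  185.3]
tip pred 7 [140.7 184.8] obs [138.  185.3]
tip pred 9 [142.6 184.9] obs [138.  185.3]
[0, 0] [ 0.34083611 -4.26355861  1.89192168] [ 0.   -0.   -0.05  0.05]
[-1.5, 0.3] [ 0.34474342 -2.68630828  3.52933128] [ 0.   -0.   -0.06  0.07]
[-1.5, 1] [ 0.35270331 -2.51892444  3.66649539] [ 0.   -0.   -0.09  0.09]
```

Call:
jog_arm:
  motion:
    - [[0,-0.115,0,0.08,0,0,-1],[0,0,0,0,0,0,-1],[0,0,0,0,0,0,-1],[0,0,0,0,0,0,-1],[0,0,0,0,0,0,-1],[0,0,0,0,0,0,-1],[0,0,0,0,0,0,-1],[0,0,0,0,0,0,-1],[0,0,0,0,0,0,-1],[0,0,0,0,0,0,-1],[0,0,0,0,0,0,-1],[0,0,0,0,0,0,-1],[0,0,0,0,0,0,-1],[0,0,0,0,0,0,-1],[0,0,0,0,0,0,-1]]

```text
clock: 20.1
ee_pos: [516.7, 411.5, 205.9]
tool_rot: [0.12, 0.706, 0.687, -0.123]
force: [-0.3, 0.9, -0.3]
finger_gap: 12.8
grasp_force: 98.0
```

```bash
python3 chk.py; python3 -c "
from h import *
print(workorder.job_done())"
```

```text
F [-0.2   0.22 -0.56] ee [516.7 411.5 206. ] tilt 0.3449 C [515.2 358.   57.1] base [515.3 362.1  68.4] x [ 1.    -0.029  0.   ] 20.35
the job is handed in; nothing more can be done
None
```

I handed the job in at about 20 s, still holding the gauge on the uncovered stud, centred to an estimated 3 mm, pressed about 5 mm of 12 and tilted 0.345 rad to the measured index angle; no verdict came back, and I took no picture after the last 0.01 rad of tilt.

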